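# File the blue glaze sample in the sample rail

### The arm

A 6-joint arm with a two-finger parallel gripper is mounted at the origin on the work surface. World frame = base frame: x ahead of the robot, y to its left, z up, the work surface at z = 0. Lengths are in mm, angles in degrees, forces in N, time in s.
With the tool pointing down it reaches from about 325 to 900 mm from the base axis. Payload 3.5 kg.
Tool frame: the origin (TCP) lies midway between the tips of the shut fingers; the grasp point (between the pads) lies 19 mm behind it; z points along the fingers, y is the line along which they close (so a half turn about z gives the same grasp; the last joint's range is limited). The gripper opens to 85 mm and grips with 20 to 120 N. Pads are 22 mm wide; open, the fingers measure 114 mm over their backs; the gripper's body (76 mm by 85 mm) begins 54 mm behind the grasp point. The pads swing forward as they close: fully open they stand 13 mm farther back than shut.
Start: joints at [58.304, 15.837, -1.513, 72.651, 0, 84.076], TCP at [271.746, 562.828, 231.313] pointing down, gripper open.
Joint ranges: [-178.77, 178.77], [-48.84, 107.48], [-61.69, 71.31], [-111.58, 123.2], [-90, 87.43], [-180, 180]. Speed limits (degrees/s): [147.25, 147.25, 180, 180, 180, 180].

### API

Orientations are given as a 3x3 rotation matrix whose columns are the frame's x, y, z axes.
In Python, from rig import robot gives the robot as it stands.
- The arm moves only by the tool send_rows, never from a script. Its argument "commands" is one flat list of numbers, 7 for each row, row after row: the opening, from -1 (shut) to 1 (fully open), then the shift along the tool's x, y, z in cm, then the turn, a rotation vector about the tool's x, y, z in degrees. A call has exactly 5 rows; each row is the pose to reach, as a shift and turn from the pose commanded when the call began, along the tool's axes at that moment; what a row does not reach only later rows make up. A row lasts 1/10 s, in which the tool goes at most 50 mm and 8.59 degrees, less where a joint would pass 70% of its speed; a pose out of reach is approached as far as the arm can. A call with a gripper value outside its range is refused whole. The fingers move at their own pace and stop on an object; the grip force is fixed at half the most. Time passes only in rows, so rows that repeat a pose let the fingers close, or fill a call up. It gives the time, the measured TCP pose, the force, the opening and the grip force at its end, in the units of the state.
- robot.sense(): the state, without advancing time (a new reading comes with each control period).
- robot.get_image(name): name is "scene" or "top" or "wrist"; returns (picture, depth): 384x512x3 uint8, red, green, blue; 384x512 float32, mm along the optical axis (not along the pixel's ray), 0 where there is no reading.
- robot.camera_params(name): a dict with "fovy" (degrees; the focal length in pixels is half the picture's height over the tangent of half this angle, whatever the lens; pixels are square), "cx", "cy" (the principal point, pixels), "position" and "attitude" of the camera in the world. Camera axes: x right, y up, looking along -z (the intrinsics and any distortion apply to the point x, -y, -z); pixel columns grow to the right and rows downward; lengths in mm; the calibration is good to about 2 mm. A picture is of the moment at which its call begins: read the wrist's pose just before it. camera_params takes no time and is no camera call; for the wrist camera it gives the pose at the moment of the call.
- robot.close_job(): hands the job in; it is judged then, once.
Trained networks look in the newest picture that a camera, given by its name, has taken for a name from the list of things; names that differ only in an ending like _2 or _b are one class to them, and where a whole thing is asked for, a point or a joint stands for the part that bears it (a point fixed in the world has none). Each returns a list of dicts, best first, with "score" (0 to 1); they miss things now and then, are a little off and sometimes report something else, mostly with a low value. They report only what shows in the picture. A call takes as long as a camera call.
- robot.recognise(thing, camera): "extent" ([left, top, right, bottom] in pixels, round what is visible of it).
- robot.masks_of(thing, camera): "region" (384x512 bool, what is visible of it) and "extent" ([left, top, right, bottom] in pixels, round what is visible of it).
The state is a dict: "time": time; "q": joint angles; "joint_velocities": joint speeds; "effort": joint torques, N m; "tool_pos": TCP position; "tool_rot": TCP orientation; "contact_force": force on the tool from outside, world axes, zero at the start; "wrist_torque": the same for the moment, N m; "opening": opening from 0.0 (shut) to 1.0 (fully open); "finger_force": force on a finger pad.
Only numpy, scipy, OpenCV 4.12 (cv2) and the standard library are available. Lean on these libraries where they do the work, as an engineer would, in place of code of your own. Each camera call takes 0.05 s, during which the arm holds its last target. There are 200 camera calls.

### The job

Take the blue-glazed sample tile out of the white plaster drying stand and slide it down into the one empty slot of the wooden sample rail, so that it stands upright in the slot, fully home. Lower it in rather than letting it fall, let go of it, and leave the green and yellow tiles standing where they are.

Things in the scene. Friction and masses are not known exactly. Their poses are not given: they have to be found in the camera images.
- blue_tile_center (a point): Centre of the blue-glazed tile: a loose flat slab 8 mm thick (its x), 60 wide (y), 120 tall (z, up), about 125 g, lower 35 mm bare cream clay. It stands upright in one of three end-to-end slots (pitch 92) of a fixed white plaster stand: foot 10 mm, centre 70, top 130 above the table. The stand is 59 across and 36 high; above it the tile is free to grip across its thickness.
- slot_floor (a point): Middle of the empty slot's floor (black strip) in the fixed wooden rail, 10 mm above the table. x across the slot, y along slot and rail, z up. Slot 11 mm wide, 68 long, walls upright to 24 above the floor, then flaring at 45 degrees to a mouth 35 x 92 at 36 above it. The rail's other two slots (pitch 92) hold fixed white and red tiles. Home: tile centre 60 above this point, either face forward.
- green_tile_center (a point): Centre of an identical loose tile, but glazed green, in another slot of the plaster stand; to be left there. Same axes and heights as the blue tile.
- yellow_tile_center (a point): Centre of an identical loose tile, but glazed yellow, in another slot of the plaster stand; to be left there. Same axes and heights as the blue tile.

How it is judged:
By the outcome, as a careful person would: the job done as asked, in the order asked, and still so for the second after the job is handed in, with the robot touching nothing.
It also fails if it takes over 37 s, if anything falls off the work surface, if the arm or the gripper's body presses on something with over 40 N, if the wrist force passes 120 N, or if a joint passes its speed limit or range.

## Working session

There is one attempt and no reset: what is moved stays moved. The work goes in short steps, Python scripts to look and compute and a tool call to move; the robot and the scene stay as the last step left them, time stands still between calls to the robot, and variables do not carry over. Pictures are saved under pics/ and viewed, at most 10 in all, crops included, and the job is handed in when it is done.

Besides the shell and the picture viewer there is one more tool, called after "Call:" as name(argument=value, ...) on one line, values as JSON. send_rows: Moves the arm, as the interface text tells. Its arguments: {"type":"object","properties":{"commands":{"type":"array","items":{"type":"number"}}},"required":["commands"]}

```bash
mkdir -p pics; ls; cat > h.py <<'E'
import numpy as np, cv2
from rig import robot
def cloud(name,dep,p):
    f=192/np.tan(np.radians(p['fovy'])/2)
    v,u=np.mgrid[0:384,0:512]
    x=(u-p['cx'])/f*dep; y=-(v-p['cy'])/f*dep
    P=np.stack([x,y,-dep],-1)
    return P@np.array(p['attitude']).T+np.array(p['position'])
def snap(name,fn=None):
    p=robot.camera_params(name); im,d=robot.get_image(name)
    if fn: cv2.imwrite('pics/'+fn,im[:,:,::-1])
    return im,d,p,cloud(name,d,p)
E
python3 - <<'E'
from h import *
ims=[]
for n in ['scene','top']:
    im,d,p,W=snap(n); ims.append(im); print(n,p)
    np.savez(n+'.npz',im=im,d=d,W=W)
    for t in ['blue_tile_center','green_tile_center','yellow_tile_center','slot_floor']:
        for r in robot.masks_of(t,n)[:2]:
            m=r['region']&(d>0); Q=W[m]
            print(n,t,round(r['score'],2),r['extent'],m.sum(),np.median(Q,0).round(1) if m.sum() else '',Q.min(0).round(),Q.max(0).round())
cv2.imwrite('pics/a.png',cv2.resize(np.vstack(ims),(400,600))[:,:,::-1])
cv2.imwrite('pics/b.png',ims[1][:,:,::-1])
print(robot.sense())
E
```

```text
pics
scene {'fovy': 45.89092235141917, 'cx': 257.98902285133374, 'cy': 196.69178306597388, 'position': array([1151.66339485, -269.8360789 ,  694.40311974]), 'attitude': array([[ 0.36280636, -0.62736659,  0.68904478],
       [ 0.93182503,  0.23743425, -0.27445782],
       [ 0.00858284,  0.74164421,  0.67073855]])}
scene blue_tile_center 0.69 [203.9, 178.2, 231.9, 239.1] 1156 [ 528.2 -100.2   84.7] [ 511. -128.   21.] [540. -68. 134.]
scene green_tile_center 0.66 [113.8, 221.9, 161.0, 284.1] 1574 [ 588.5 -272.9   85.7] [ 485. -309.   -1.] [ 601. -242.  133.]
scene green_tile_center 0.17 [201.6, 180.0, 235.0, 236.8] 1264 [ 527.8 -100.7   80.9] [ 366. -129.   -4.] [542. -37. 134.]
scene yellow_tile_center 0.69 [164.7, 200.9, 197.8, 258.8] 1405 [ 558.4 -186.7   83.6] [ 400. -216.   -3.] [ 581. -129.  133.]
scene yellow_tile_center 0.17 [205.9, 180.5, 233.8, 234.5] 1221 [ 528.1 -100.1   83.5] [ 361. -129.   -3.] [540. -32. 134.]
top {'fovy': 44.8598828798731, 'cx': 254.41925349019783, 'cy': 201.5078521818236, 'position': array([423.45227378,   4.84808681, 977.01312337]), 'attitude': array(
[... 616 characters left out ...]
-04,  8.40744819e+01]), 'joint_velocities': array([ 0.00747814,  0.06949058,  0.05809111, -0.06815068, -0.00342658,
        0.00289077]), 'effort': array([-5.74287460e-04, -4.44991422e+01,  2.95207071e+01,  2.90806267e-03,
       -1.41177811e-04,  3.13409011e-06]), 'tool_pos': array([271.73703705, 562.8166483 , 231.27893759]), 'tool_rot': array([[-9.00546878e-01,  4.34758923e-01, -1.28022793e-05],
       [ 4.34758923e-01,  9.00546877e-01, -3.25891560e-05],
       [-2.63937370e-06, -3.49139678e-05, -9.99999999e-01]]), 'contact_force': array([0.34477084, 0.52769536, 0.78824643]), 'wrist_torque': array([ 0.01412531, -0.04487606, -0.0080212 ]), 'finger_force': 0.0, 'opening': 0.9972215083888719}
```

View pics/a.png

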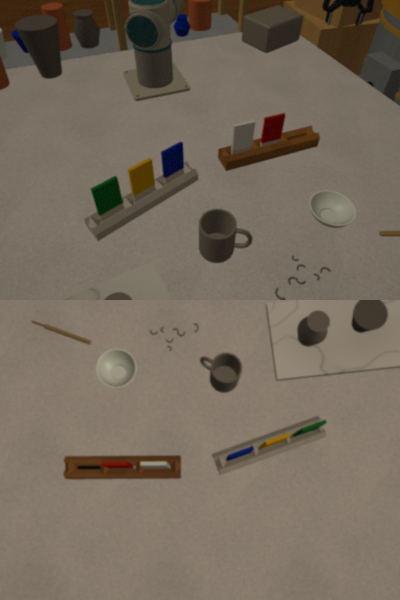

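```bash
python3 - <<'E'
import numpy as np
for n in ['scene','top']:
    W=np.load(n+'.npz')['W']; P=W.reshape(-1,3)
    # stand tiles tops
    m=(P[:,2]>110)&(P[:,2]<140)&(P[:,0]>250)&(P[:,0]<800)&(abs(P[:,1])<450)
    Q=P[m]
    import cv2
    from scipy.cluster.hierarchy import fcluster,linkage
    l=fcluster(linkage(Q[:,:2]),12,'distance')
    for k in set(l):
        q=Q[l==k]
        if len(q)<15: continue
        t=q[q[:,2]>124]
        if len(t)<5: continue
        (c,s,a)=cv2.minAreaRect(t[:,:2].astype(np.float32))
        print(n,len(q),len(t),np.round(c,1),np.round(s,1),round(a,1),t[:,2].max().round(1))
    m=(P[:,2]>25)&(P[:,2]<50)&(P[:,0]>250)&(P[:,0]<800)&(abs(P[:,1])<450)
    Q=P[m]; l=fcluster(linkage(Q[:,:2]),12,'distance')
    for k in set(l):
        q=Q[l==k]
        if len(q)>50: 
            c,s,a=cv2.minAreaRect(q[:,:2].astype(np.float32)); print(' body',n,len(q),np.round(c,1),np.round(s,1),round(a,1),np.median(q[:,2]))
E
```

```text
scene 275 138 [499.  200.3] [61.8 14.1] 88.6 133.4
scene 295 145 [499.2 108.1] [60.8 11.9] 89.3 133.2
scene 443 234 [ 585.  -272.3] [12.1 60.5] 19.6 133.4
scene 387 204 [ 554.1 -185. ] [12.  61.8] 19.7 132.8
scene 329 166 [524.3 -98.4] [11.7 62.4] 20.2 133.6
 body scene 820 [754.1 219.4] [ 91.6 111. ] 0.1 35.34055241228373
 body scene 309 [720.8 -59.2] [64.  22.9] 64.4 37.9265267247913
 body scene 462 [771.7 -62.4] [113.   35.3] 69.3 36.60322050987429
 body scene 2353 [505.2 200.1] [303.1  58. ] 88.3 39.06001362975371
 body scene 2861 [ 555.4 -184.7] [ 59.1 301. ] 19.1 31.954472911068365
top 208 165 [500.2 201.2] [59.7  7.8] 89.4 133.0
top 188 163 [499.3 109.7] [59.2  7.9] 89.5 133.0
top 184 164 [524.8 -97.2] [ 9.  60.6] 19.1 133.4
top 187 166 [ 555.2 -184.3] [ 9. 61.] 19.5 132.9
top 191 164 [ 585.5 -270.6] [ 8.9 61.5] 19.4 132.5
 body top 517 [754.8 220.4] [108.1  89.7] 89.6 36.42016137105725
 body top 331 [753.  -61.8] [102.3  76.5] 29.5 37.35673007935691
 body top 3533 [500.1 202. ] [300.7  59.3] 89.9 39.04056766356939
 body top 2727 [ 555.1 -184.4] [ 58.8 299.9] 19.2 30.692265584053416
```

The scene picture shows blue at the near-robot end of the white stand. In the rail, white and red are filled and the +y end slot is empty (top image ~(113,225) full-res), so the slot is at about (501, 293). Tile tops, spacing and 133 mm height all agree with the stated sizes.

```bash
cat >> h.py <<'E'
from scipy.spatial.transform import Rotation as Ro
def rel(x,y,z,yaw):
    s=robot.sense(); R=np.array(s['tool_rot']); t=np.radians(yaw); c,n=np.cos(t),np.sin(t)
    T=np.array([[-n,c,0],[c,n,0],[0,0,-1.]])
    print('shift cm',(R.T@(np.array([x,y,z])-s['tool_pos'])/10).round(2),'turn',Ro.from_matrix(R.T@T).as_rotvec(degrees=True).round(2),'t',s['time'],'F',np.round(s['contact_force'],1))
E
python3 -c "
from h import *
rel(524.5,-97.8,231,19.2)"
```

```text
shift cm [-5.148e+01 -4.850e+01  3.000e-02] turn [-0.    0.   45.03] t 0.5 F [0.3 0.5 0.8]
```

Call:
send_rows(commands=[1,-3.64,-3.43,0,0,0,8,1,-7.28,-6.86,0,0,0,16,1,-10.9,-10.3,0,0,0,24,1,-14.5,-13.7,0,0,0,32,1,-18.2,-17.1,0,0,0,40])

```text
time: 1.0
tool_pos: [361.5, 328.3, 231.6]
tool_rot: [[-0.406, 0.914, 0.001], [0.914, 0.406, 0.0], [0.0, 0.001, -1.0]]
contact_force: [0.1, 0.6, -0.8]
opening: 1.004
finger_force: 0.0
```

```bash
python3 -c "
from h import *
rel(524.5,-97.8,231,19.2)"
```

```text
shift cm [-45.56  -2.4    0.05] turn [ 0.05 -0.    4.74] t 1.0 F [ 0.1  0.6 -0.8]
```

Call:
send_rows(commands=[1,-4.6,-0.24,0,0,0,1,1,-9.2,-0.48,0,0,0,2,1,-13.8,-0.72,0,0,0,3,1,-18.4,-0.97,0,0,0,4,1,-23,-1.2,0,0,0,4.7])

```text
time: 1.5
tool_pos: [445.1, 113.5, 231.7]
tool_rot: [[-0.334, 0.943, 0.001], [0.943, 0.334, 0.0], [-0.0, 0.001, -1.0]]
contact_force: [0.1, 0.3, -0.2]
opening: 0.996
finger_force: 0.0
```

```bash
python3 -c "
from h import *
rel(524.5,-97.8,231,19.2)"
```

```text
shift cm [-22.57   0.43   0.08] turn [0.07 0.01 0.3 ] t 1.5 F [ 0.1  0.3 -0.2]
```

Call:
send_rows(commands=[1,-5,0.1,0,0,0,0,1,-10,0.2,0,0,0,0.1,1,-15,0.3,0,0,0,0.2,1,-20,0.4,0,0,0,0.2,1,-22.2,0.4,0,0,0,0.2])

```text
time: 2.0
tool_pos: [524.2, -96.6, 231.6]
tool_rot: [[-0.328, 0.945, 0.002], [0.945, 0.328, -0.002], [-0.002, 0.001, -1.0]]
contact_force: [0.5, 0.5, 0.3]
opening: 1.002
finger_force: 0.0
```

```bash
python3 - <<'E'
from h import *
im,d,p,W=snap('wrist','w1.png')
Q=W[(W[...,2]>122)&(W[...,2]<142)&(d>0)]
q=Q[(abs(Q[:,0]-525)<40)&(abs(Q[:,1]+98)<50)]
print(len(q)); 
if len(q): print(cv2.minAreaRect(q[:,:2].astype(np.float32)),np.median(q,0))
rel(524.5,-97.8,78,19.2)
E
```

```text
775
((524.2986450195312, -96.02128601074219), (8.398547172546387, 60.36499786376953), 19.343151092529297) [523.69923435 -94.13564619 131.05086104]
shift cm [ 0.12 -0.06 15.35] turn [ 0.07  0.22 -0.15] t 2.05 F [ 1.8 -3.1 -0.8]
```

View pics/w1.png

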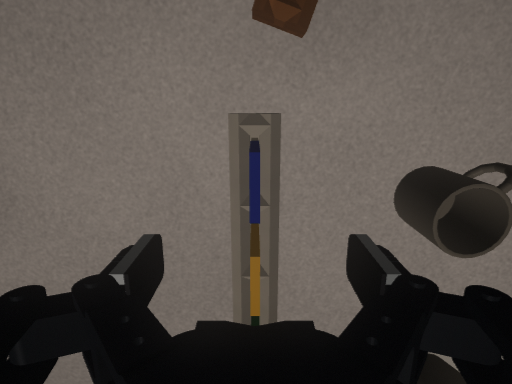

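The wrist view shows blue tile midway between the fingers (col 255, rows 145-223), aligned with the jaws and confirmed at (524.3, -96). I'll descend straight.

Call:
send_rows(commands=[1,0,-0.05,3.2,0,0,0,1,0,-0.05,6.4,0,0,0,1,0,-0.05,9.6,0,0,0,1,0,-0.05,12.8,0,0,0,1,0,-0.05,15.2,0,0,0])

```text
time: 2.55
tool_pos: [521.0, -92.0, 77.5]
tool_rot: [[-0.331, 0.944, -0.002], [0.944, 0.331, 0.001], [0.001, -0.001, -1.0]]
contact_force: [0.6, 0.6, 0.0]
opening: 0.997
finger_force: 0.0
```

Call:
send_rows(commands=[-1,0,0,0,0,0,0,-1,0,0,0,0,0,0,-1,0,0,0,0,0,0,-1,0,0,0,0,0,0,-1,0,0,0,0,0,0])

```text
time: 3.05
tool_pos: [523.3, -93.1, 80.8]
tool_rot: [[-0.331, 0.944, 0.003], [0.944, 0.331, -0.001], [-0.002, 0.002, -1.0]]
contact_force: [0.7, 0.0, -0.5]
opening: 0.145
finger_force: 0.0
```

Call:
send_rows(commands=[-1,0,0,0,0,0,0,-1,0,0,0,0,0,0,-1,0,0,0,0,0,0,-1,0,0,0,0,0,0,-1,0,0,0,0,0,0])

```text
time: 3.55
tool_pos: [523.2, -93.2, 80.7]
tool_rot: [[-0.331, 0.944, 0.002], [0.944, 0.331, -0.001], [-0.001, 0.002, -1.0]]
contact_force: [-0.6, 0.7, 6.1]
opening: 0.082
finger_force: 59.4
```

Gripped (59 N, ~7-8 mm opening). Lift slowly.

Call:
send_rows(commands=[-1,0,0,-0.5,0,0,0,-1,0,0,-1.5,0,0,0,-1,0,0,-3,0,0,0,-1,0,0,-5,0,0,0,-1,0,0,-7.5,0,0,0])

```text
time: 4.05
tool_pos: [520.9, -92.4, 154.4]
tool_rot: [[-0.331, 0.944, -0.003], [0.944, 0.331, 0.001], [0.002, -0.002, -1.0]]
contact_force: [0.4, -1.0, -1.6]
opening: 0.081
finger_force: 58.5
```

Call:
send_rows(commands=[-1,0,0,-2.5,0,0,0,-1,0,0,-5,0,0,0,-1,0,0,-7,0,0,0,-1,0,0,-8.2,0,0,0,-1,0,0,-8.5,0,0,0])

```text
time: 4.55
tool_pos: [522.9, -93.0, 241.0]
tool_rot: [[-0.331, 0.944, 0.003], [0.944, 0.331, -0.001], [-0.002, 0.002, -1.0]]
contact_force: [-0.7, 0.5, -1.2]
opening: 0.086
finger_force: 58.5
```

```bash
python3 -c "
from h import *
rel(501,293,240,0)"
```

```text
shift cm [37.15 10.71  0.07] turn [ 0.14  0.07 19.33] t 4.55 F [-0.7  0.5 -1.2]
```

Call:
send_rows(commands=[-1,1.5,0.4,0,0,0,1,-1,4,1.1,0,0,0,3,-1,7,2,0,0,0,5,-1,10,2.9,0,0,0,7,-1,13.5,3.9,0,0,0,9.3])

```text
time: 5.05
tool_pos: [513.3, 48.3, 237.9]
tool_rot: [[-0.171, 0.985, -0.002], [0.985, 0.171, -0.0], [0.0, -0.002, -1.0]]
contact_force: [0.2, -0.2, -2.2]
opening: 0.088
finger_force: 58.5
```

```bash
python3 -c "
from h import *
rel(501,225,240,0)"
```

```text
shift cm [17.62  1.82 -0.21] turn [-0.14 -0.    9.87] t 5.05 F [ 0.2 -0.2 -2.2]
```

Call:
send_rows(commands=[-1,4,0.4,-0.2,0,0,2.5,-1,8,0.8,-0.2,0,0,5,-1,12,1.3,-0.2,0,0,7.5,-1,15.5,1.6,-0.2,0,0,9.3,-1,17.5,1.8,-0.2,0,0,9.8])

```text
time: 5.55
tool_pos: [500.1, 225.2, 239.8]
tool_rot: [[-0.006, 1.0, -0.003], [1.0, 0.006, -0.0], [-0.0, -0.003, -1.0]]
contact_force: [-0.4, -0.2, -1.7]
opening: 0.089
finger_force: 58.5
```

Call:
send_rows(commands=[-1,0,0,0,0,0,0,-1,0,0,0,0,0,0,-1,0,0,0,0,0,0,-1,0,0,0,0,0,0,-1,0,0,0,0,0,0])

```text
time: 6.05
tool_pos: [501.6, 222.1, 241.3]
tool_rot: [[-0.003, 1.0, -0.0], [1.0, 0.003, -0.0], [-0.0, -0.0, -1.0]]
contact_force: [-0.8, 0.1, -1.1]
opening: 0.082
finger_force: 58.5
```

```bash
python3 - <<'E'
from h import *
im,d,p,W=snap('wrist','w2.png')
np.savez('w2.npz',im=im,W=W,d=d)
for r in robot.masks_of('slot_floor','wrist')[:2]:
    Q=W[r['region']&(d>0)]; c=cv2.minAreaRect(Q[:,:2].astype(np.float32)); print('slot',r['score'],r['extent'],np.median(Q,0),c)
Q=W[(d>0)&(abs(W[...,2]-46)<4)&(abs(W[...,0]-500)<60)&(W[...,1]>230)]
print('rim',len(Q),Q.min(0),Q.max(0),cv2.minAreaRect(Q[:,:2].astype(np.float32)))
for lo in range(240,350,15):
    q=W[(d>0)&(W[...,1]>lo)&(W[...,1]<lo+15)&(abs(W[...,0]-500)<60)]
    f=q[q[:,2]<28]; f=f[(abs(f[:,0]-500)<20)]; r=q[abs(q[:,2]-46)<4]
    print(lo,len(r),r[:,0].min().round(1) if len(r) else '',r[:,0].max().round(1) if len(r) else '','floor',len(f),f.mean(0).round(1) if len(f) else '')
for r in robot.masks_of('blue_tile_center','wrist')[:1]:
    Q=W[r['region']&(d>0)]; print('blue',r['extent'],Q.min(0),Q.max(0))
rel(501,293,240,0); print(robot.sense()['tool_pos'])
E
```

```text
slot 0.6 [249.4, 68.9, 258.7, 131.2] [501.18034237 295.35783149  11.46134595] ((500.94122314453125, 295.09222412109375), (66.69395446777344, 10.349320411682129), 88.53506469726562)
rim 2489 [477.37035322 230.0703118   42.00141109] [523.88860096 352.98708044  48.78054002] ((500.53131103515625, 291.52587890625), (122.8235855102539, 46.418888092041016), 89.83958435058594)
240 415 477.9 522.7 floor 0 
255 235 478.2 523.4 floor 72 [500.1 264.9  12. ]
270 231 477.4 522.2 floor 121 [500.3 277.3  11.9]
285 262 477.6 523.8 floor 139 [500.6 292.5  11.8]
300 255 477.9 523.6 floor 130 [500.6 307.6  11.3]
315 273 478.0 523.3 floor 149 [500.6 322.8  12.4]
330 499 477.5 523.9 floor 0 
345 170 478.5 522.8 floor 15 [501.1 359.7   1.1]
blue [243.9, 162.9, 269.3, 323.1] [483.1381348   -5.32934123  -0.66301303] [520.92496105 249.77774575 293.25086712]
shift cm [ 7.05 -0.04  0.14] turn [0.01 0.   0.18] t 6.2 F [-0.3  1.  -1.3]
[501.65715556 222.49251234 241.38060232]
```

View pics/w2.png

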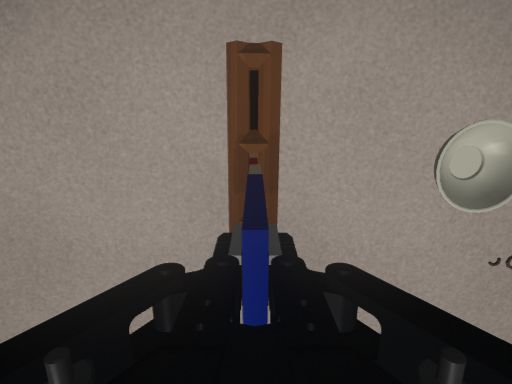

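```bash
python3 - <<'E'
from h import *
D=np.load('w2.npz'); W=D['W'];im=D['im'].astype(int)
b=(im[...,2]>im[...,0]*2)&(D['d']>0)&(W[...,2]>170)&(W[...,2]<330)&(W[...,1]>180)
Q=W[b]
for z in range(170,330,15):
    q=Q[(Q[:,2]>=z)&(Q[:,2]<z+15)]
    if len(q)>5: print(z,len(q),np.percentile(q,[2,98],axis=0)[:,:2].round(1).tolist())
E
```

```text
260 9 [[507.8, 233.3], [508.1, 233.9]]
275 212 [[498.7, 218.7], [507.5, 249.4]]
290 2468 [[498.1, 213.4], [506.5, 248.9]]
305 16 [[499.3, 231.6], [505.2, 232.8]]
```

```bash
python3 -c "
from h import *
rel(500.3,297.5,142,-0.4)"
```

```text
shift cm [ 7.5  -0.11  9.94] turn [0.01 0.   0.58] t 6.2 F [-0.3  1.  -1.3]
```

Call:
send_rows(commands=[-1,1.5,-0.1,0,0,0,0.2,-1,3.5,-0.1,0,0,0,0.4,-1,5.5,-0.1,0,0,0,0.6,-1,7,-0.1,0,0,0,0.6,-1,7.5,-0.1,0,0,0,0.6])

```text
time: 6.7
tool_pos: [500.3, 299.1, 241.3]
tool_rot: [[0.005, 1.0, 0.0], [1.0, -0.005, 0.0], [0.0, 0.0, -1.0]]
contact_force: [-0.3, 0.2, -1.2]
opening: 0.085
finger_force: 58.5
```

Call:
send_rows(commands=[-1,0,0,2,0,0,0,-1,0,0,5,0,0,0,-1,0,0,8,0,0,0,-1,0,0,9.5,0,0,0,-1,0,0,9.9,0,0,0])

```text
time: 7.2
tool_pos: [498.3, 296.6, 139.7]
tool_rot: [[0.007, 1.0, -0.005], [1.0, -0.007, -0.003], [-0.003, -0.005, -1.0]]
contact_force: [-0.4, -0.4, -1.5]
opening: 0.085
finger_force: 58.5
```

Call:
send_rows(commands=[-1,0,0,0,0,0,0,-1,0,0,0,0,0,0,-1,0,0,0,0,0,0,-1,0,0,0,0,0,0,-1,0,0,0,0,0,0])

```text
time: 7.7
tool_pos: [500.7, 298.2, 143.1]
tool_rot: [[0.006, 1.0, 0.001], [1.0, -0.006, 0.001], [0.001, 0.001, -1.0]]
contact_force: [-0.1, 0.1, -2.4]
opening: 0.089
finger_force: 58.5
```

```bash
python3 - <<'E'
from h import *
rel(500.3,297.5,81,-0.4); print(robot.sense()['tool_pos'])
a=snap('wrist')[0]; im,d,p,W=snap('scene')
c=cv2.resize(im[110:260,220:420],(800,600),interpolation=cv2.INTER_CUBIC)
cv2.imwrite('pics/s3.png',np.hstack([cv2.resize(c,(400,300)),cv2.resize(a,(400,300))])[:,:,::-1])
E
```

```text
shift cm [-0.07 -0.05  6.21] turn [ 0.08 -0.03  0.03] t 7.7 F [-0.1  0.1 -2.4]
[500.72992808 298.17659803 143.13626753]
```

View pics/s3.png

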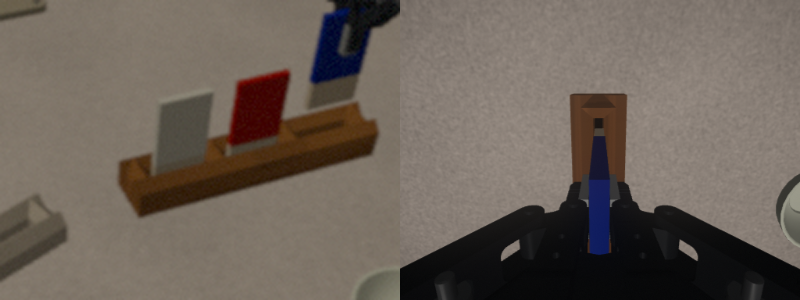

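The tile hangs upright just above the empty slot (left panel). In the wrist view, the foot and the black strip share column ~599. Lowering slowly.

Call:
send_rows(commands=[-1,0,0,0.7,0,0,0,-1,0,0,1.4,0,0,0,-1,0,0,2,0,0,0,-1,0,0,2.4,0,0,0,-1,0,0,2.7,0,0,0])

```text
time: 8.3
tool_pos: [499.8, 297.8, 114.4]
tool_rot: [[0.006, 1.0, -0.001], [1.0, -0.006, -0.001], [-0.001, -0.001, -1.0]]
contact_force: [-0.6, 0.5, -1.6]
opening: 0.088
finger_force: 58.5
```

Call:
send_rows(commands=[-1,0,0,0.3,0,0,0,-1,0,0,0.6,0,0,0,-1,0,0,0.9,0,0,0,-1,0,0,1.2,0,0,0,-1,0,0,1.4,0,0,0])

```text
time: 8.8
tool_pos: [500.2, 297.9, 101.1]
tool_rot: [[0.006, 1.0, -0.0], [1.0, -0.006, -0.0], [-0.0, -0.0, -1.0]]
contact_force: [0.9, 0.2, -2.3]
opening: 0.086
finger_force: 58.5
```

Call:
send_rows(commands=[-1,0,0,0.3,0,0,0,-1,0,0,0.6,0,0,0,-1,0,0,0.9,0,0,0,-1,0,0,1.2,0,0,0,-1,0,0,1.5,0,0,0])

```text
time: 9.3
tool_pos: [500.2, 298.0, 86.0]
tool_rot: [[0.007, 1.0, -0.0], [1.0, -0.007, -0.0], [-0.0, -0.0, -1.0]]
contact_force: [0.1, -0.0, -1.6]
opening: 0.08
finger_force: 58.5
```

Call:
send_rows(commands=[-1,0,0,0.1,0,0,0,-1,0,0,0.2,0,0,0,-1,0,0,0.3,0,0,0,-1,0,0,0.4,0,0,0,-1,0,0,0.45,0,0,0])

```text
time: 9.8
tool_pos: [500.2, 298.0, 81.8]
tool_rot: [[0.006, 1.0, 0.0], [1.0, -0.006, 0.0], [0.0, 0.0, -1.0]]
contact_force: [-0.2, -0.6, -1.9]
opening: 0.087
finger_force: 58.5
```

Foot is about 1 mm above the floor. I'll creep on until contact.

Call:
send_rows(commands=[-1,0,0,0.03,0,0,0,-1,0,0,0.06,0,0,0,-1,0,0,0.09,0,0,0,-1,0,0,0.12,0,0,0,-1,0,0,0.15,0,0,0])

```text
time: 10.3
tool_pos: [500.4, 298.1, 80.8]
tool_rot: [[0.006, 1.0, 0.0], [1.0, -0.006, 0.0], [0.0, 0.0, -1.0]]
contact_force: [-1.0, -0.4, 2.4]
opening: 0.083
finger_force: 59.2
```

Call:
send_rows(commands=[-1,0,0,0.02,0,0,0,-1,0,0,0.04,0,0,0,-1,0,0,0.05,0,0,0,-1,0,0,0.05,0,0,0,-1,0,0,0.05,0,0,0])

```text
time: 10.8
tool_pos: [500.4, 298.1, 80.7]
tool_rot: [[0.006, 1.0, 0.001], [1.0, -0.006, 0.0], [0.0, 0.001, -1.0]]
contact_force: [-2.0, -1.4, 6.6]
opening: 0.085
finger_force: 59.7
```

It's on the floor at the same height as it was gripped (80.7). Release.

Call:
send_rows(commands=[0,0,0,0,0,0,0,0.3,0,0,0,0,0,0,0.6,0,0,0,0,0,0,1,0,0,0,0,0,0,1,0,0,0,0,0,0])

```text
time: 11.3
tool_pos: [500.2, 297.9, 79.6]
tool_rot: [[0.007, 1.0, -0.0], [1.0, -0.007, -0.0], [-0.0, -0.0, -1.0]]
contact_force: [0.7, -0.4, -1.0]
opening: 0.921
finger_force: 0.0
```

Call:
send_rows(commands=[1,0,0,0,0,0,0,1,0,0,0,0,0,0,1,0,0,0,0,0,0,1,0,0,-0.5,0,0,0,1,0,0,-1.5,0,0,0])

```text
time: 11.8
tool_pos: [499.5, 297.6, 94.5]
tool_rot: [[0.006, 1.0, -0.002], [1.0, -0.006, -0.001], [-0.001, -0.002, -1.0]]
contact_force: [0.0, 0.5, 0.1]
opening: 0.999
finger_force: 0.0
```

Call:
send_rows(commands=[1,0,0,-3,0,0,0,1,0,0,-6,0,0,0,1,0,0,-9,0,0,0,1,0,0,-12,0,0,0,1,0,0,-15,0,0,0])

```text
time: 12.3
tool_pos: [500.2, 298.0, 247.2]
tool_rot: [[0.006, 1.0, 0.001], [1.0, -0.006, 0.001], [0.001, 0.001, -1.0]]
contact_force: [0.6, -0.0, -0.0]
opening: 0.999
finger_force: 0.0
```

Call:
send_rows(commands=[1,-3,0,0,0,0,0,1,-7,0,0,0,0,0,1,-10,0,0,0,0,0,1,-12,0,0,0,0,0,1,-12,0,0,0,0,0])

```text
time: 12.8
tool_pos: [499.5, 176.1, 245.9]
tool_rot: [[0.01, 1.0, 0.001], [1.0, -0.01, -0.0], [-0.0, 0.001, -1.0]]
contact_force: [-0.5, 0.6, 0.3]
opening: 0.996
finger_force: 0.0
```

```bash
python3 - <<'E'
from h import *
im,d,p,W=snap('scene')
ims=[im[90:300,90:370],snap('wrist')[0]]
r=robot.masks_of('blue_tile_center','scene')[0]
Q=W[r['region']&(d>0)]; Q=Q[Q[:,2]>40]
print(r['extent'],np.median(Q,0),np.percentile(Q,[1,99],axis=0))
for n,y in [('blue',294),('red',201),('white',109)]:
    q=W[(d>0)&(abs(W[...,1]-y)<32)&(abs(W[...,0]-500)<25)&(W[...,2]>60)&(W[...,2]<150)]
    lo=q[q[:,2]<90];hi=q[q[:,2]>110]
    print(n,len(q),np.percentile(q[:,2],98).round(1),np.median(lo,0).round(1),np.median(hi,0).round(1))
cv2.imwrite('pics/s4.png',np.hstack([cv2.resize(i,(400,300)) for i in ims])[:,:,::-1])
E
```

```text
[368.4, 133.4, 402.2, 179.1] [503.57899369 289.2354893   91.45491328] [[494.6592889  261.00849774  41.78421491]
 [506.78698322 322.04709268 131.41455036]]
blue 663 131.2 [503.7 290.9  75.1] [503.3 290.7 123.6]
red 733 131.1 [503.1 197.6  75. ] [502.6 198.7 123.3]
white 786 131.3 [502.7 106.   75.5] [502.2 106.7 124. ]
```

View pics/s4.png

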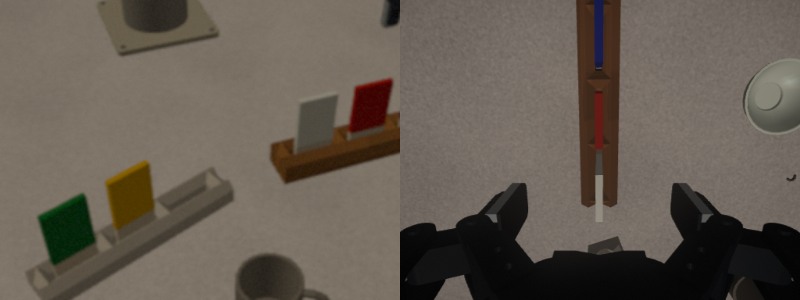

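The blue tile stands upright in the slot, in line with red (wrist panel, ~col 599). Its top height matches the fixed tiles (131.2 vs 131.1 mm), and green and yellow are untouched. Handing in.

```bash
python3 -c "
from rig import robot
print(robot.close_job())"
```

```text
the job is handed in; nothing more can be done
None
```

The blue tile is upright and fully home in the rail's empty slot, let go of, with the green and yellow tiles still standing in the stand; I handed the job in at about 13 s.

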